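Wind the tilting kettle down one mark

TASK

Swing the yellow tilt catch clear of the black handwheel, then wind the wheel clockwise by its red handle, turn after turn, to bring the kettle forward one mark, until you feel its red tilt arm come up against the stop bolt. Stop there without straining the worm drive and let go, leaving the catch open, the kettle resting on the bolt and everything else on the table where it stands.

Things in the scene. Friction and masses are not known exactly. Their poses are not given: they have to be found in the camera images.
- stand: the tilting kettle's steel stand. Origin on the table right under the handwheel's axis; its x runs from front (robot side) to back, y from the console to the kettle, z up. The console's level deck is 240 mm up, from x -183 to 143 and y -83 to 113 mm. Quadrant, tilt arm and stop block stand just beyond the deck's +y edge, up to 305 mm above the table
- wheel_axis (a point): centre of the handwheel's top face, 283 mm above the table. The wheel is a black disc 148 mm across and 18 mm thick, level, on the vertical worm shaft
- handle (a point): centre of the red handle on the wheel: an upright cylinder 26 mm across and 45 mm tall, 60 mm from the wheel's axis; this point is 25.5 mm above the wheel's top face and goes round with it. The handle revolves freely on its pin, so it can be gripped and carried round in a circle without turning the hand
- wheel (a joint): turn of the handwheel, rad, growing clockwise seen from above, which tips the kettle forward: 40 turns to one, so one 30-degree mark takes some 3 turns. Starts between 0 and 2.4. Winding takes a steady 5 to 6 N along the circle at the handle; the worm is self-locking. Once the arm is on the bolt that force climbs about 1 N per 0.1 rad: 2 to 5 N more is right, 8 N more strains the drive
- catch (a joint): swing of the tilt catch, rad: 0 engaged (its nose blocks a dog under the wheel, which then stops within the first turn, shutting the catch harder), 1.05 fully open, clear of the dog from 0.85. A stiff pivot, about 2.5 N at the knob; it stays where it is put
- catch_knob (a point): centre of the catch's yellow knob, an upright cylinder 18 mm across and 24 mm tall whose foot is 10 mm above the deck. It swings on a 50 mm arc about a vertical pivot 88 mm in front (-x) of the wheel's axis: engaged, it stands 50 mm in front of the pivot; it opens towards the stand's +y, clockwise seen from above
- kettle: the round steel kettle, 260 mm across, with its red tilt arm (a bar 112 mm long, 14 mm thick, in the gap beside the console). Origin on the level trunnion axis; its z is up when upright and leans to the front as it tilts
- stop: dark steel stop block, 18 x 26 x 34 mm, on the quadrant just past the first 30-degree mark; origin at its centre. A brass bolt with a stiffly sprung round head points from it at the arm. The bolt is set by hand each day, so the arm meets it up to 7 mm early or late, at about 18 to 24 rad of the wheel: to be found by feel
- pan_c (a point): centre, half-way up, of the steel pan (162 x 176 mm, 65 mm tall) under the pouring lip; to be left alone
- bottle_c (a point): centre, half-way up, of the yellow sauce bottle (56 mm across, 180 mm tall) beside the console; to be left alone
- cup_c (a point): centre, half-way up, of the steel cup (72 mm across, 80 mm tall) near the console's front; to be left alone

How it is judged:
On the way, in this order (a step that is already met when the one before it is completed fails the run):
1. the tilt catch is swung open (value of joint catch above 0.85 rad), for 0.1 s.
2. the kettle is wound forward until its arm bears on the stop bolt (angle between kettle's own z axis and vertical above 0.42 rad and contact force between kettle and stop above 4 N), for 0.2 s.
At the end, for the whole second after the job is handed in: the catch is open (over 0.85 rad), the kettle is tilted forward one mark (over 0.42 rad) and at rest, with its arm bearing on the stop bolt (over 4 N) (all of step 2 and value of joint catch above 0.85 rad and angular speed of kettle below 0.02 rad/s); the robot touches nothing.
It fails at once if the worm drive is strained: the tilt arm is driven onto the stop with over 200 N (about 8 N more than normal winding at the handle) (contact force between kettle and stop above 200 N).
It fails at once if the pan, the bottle or the cup is shifted by over 20 mm (distance of any of pan_c, bottle_c, cup_c from where it was at the start of the episode above 0.02 m).
It also fails if it takes over 72 s, if anything falls off the work surface, if the arm or the gripper's body presses on something with over 40 N, if the wrist force passes 120 N, or if a joint passes its speed limit or range.

ROBOT

A 7-joint arm with a two-finger parallel gripper is mounted at the origin on the work surface. World frame = base frame: x ahead of the robot, y to its left, z up, the work surface at z = 0. Lengths are in m, angles in rad, forces in N, time in s.
With the tool pointing down it reaches from about 0.4 to 0.925 m from the base axis. Payload 4.1 kg.
Tool frame: the origin (TCP) lies midway between the tips of the shut fingers; the grasp point (between the pads) lies 19 mm behind it (manip.grip_point_offset is the distance from the TCP to the grasp point, in m); z points along the fingers, y is the line along which they close (so a half turn about z gives the same grasp; the last joint's range is limited). The gripper opens to 85 mm and grips with 20 to 120 N. Pads are 22 mm wide; open, the fingers measure 114 mm over their backs; the gripper's body (76 mm by 85 mm) begins 54 mm behind the grasp point. The pads swing forward as they close: fully open they stand 13 mm farther back than shut.
Start: joints at [-0.099, 0.398, 0.045, 1.537, -0.019, 1.207, -0.051], TCP at [0.65, 0, 0.197] pointing down, gripper open.
Joint ranges: [-2.82, 2.82], [-0.49, 2.23], [-1.37, 1.46], [0, 2.46], [-1.36, 4.5], [0.23, 2], [-2.94, 2.94]. Speed limits (rad/s): [2.57, 2.57, 3.14, 3.14, 3.14, 3.14, 3.14].

INTERFACE

Orientations are given as a unit quaternion [x, y, z, w].
In Python, from rig import manip gives the robot as it stands.
- The arm moves only by the shell command python3 -m creep 'ROWS' [FORCE]. ROWS is JSON, a list that holds one entry, the list of rows, each a list of 7 numbers: the turn, a rotation vector about the tool's x, y, z in degrees, then the shift along the tool's x, y, z in mm, then the closure, from -1 (fully open) to 1 (shut). In form: [[[wx, wy, wz, tx, ty, tz, grip], ...]]. A call has 1 to 12 rows; each row shifts and turns the commanded pose from where the row before left it, along the tool's axes as they then stand; what a row does not reach is not made up. A row lasts 1/10 s, in which the tool goes at most 50 mm and 8.59 degrees, less where a joint would pass 70% of its speed; a pose out of reach is approached as far as the arm can. A call is refused whole if a number of a shift passes 50 or a number of a turn 8.59, either way. A call with a gripper value outside its range is refused whole. The fingers move at their own pace and stop on an object; FORCE is the grip in N (left out, the last holds). Time passes only in rows, so rows that do not move let the fingers close. It gives the time, the measured TCP pose, the force, the opening and the grip force at its end, in the units of the state.
- manip.observe(): the state, without advancing time (a new reading comes with each control period).
- manip.camera(name): name is "scene" or "side" or "wrist"; returns a dict with "img" (480x640x3 uint8, red, green, blue), "vertical_fov" (degrees; the focal length in pixels is half the picture's height over the tangent of half this angle, whatever the lens; pixels are square), "cx", "cy" (the principal point, pixels), "dist_coeffs" ([k1, k2, p1, p2, k3] as OpenCV has them; the pictures are not rectified), "R" (3x3) and "t" (3): a world point X has camera coordinates R X + t. Camera axes: x right, y down, z forward; pixel columns grow to the right and rows downward; lengths in m; the calibration is good to about 2 mm. A picture is of the moment at which its call begins. There is no depth.
- manip.sign_off(): hands the job in; it is judged then, once.
The state is a dict: "time": time; "joint_positions": joint angles; "qvel": joint speeds; "tau": joint torques, N m; "ee_pos": TCP position; "tcp_rot": TCP orientation; "contact_force": force on the tool from outside, world axes, zero at the start; "moment": the same for the moment, N m; "width": finger opening in m; "finger_force": force on a finger pad.
Only numpy, scipy, OpenCV 4.12 (cv2) and the standard library are available. Lean on these libraries where they do the work, as an engineer would, in place of code of your own. Each camera call takes 0.05 s, during which the arm holds its last target. There are 200 camera calls.

## Working session

There is one attempt and no reset: what is moved stays moved. The work goes in short steps, Python scripts to look and compute and a shell command to move; the robot and the scene stay as the last step left them, time stands still between calls to the robot, and variables do not carry over. Pictures are saved under pics/ and viewed, at most 10 in all, crops included, and the job is handed in when it is done.

```bash
ls; mkdir -p pics; python3 - <<'E'
from rig import manip
import cv2,numpy as np,pickle
d={}
for n in ["scene","side","wrist"]:
    c=manip.camera(n);d[n]=c
    print(n,c["vertical_fov"],c["cx"],c["cy"],c["dist_coeffs"],np.round(c["R"],3).tolist(),np.round(c["t"],3))
    cv2.imwrite(f"pics/{n}0.png",c["img"][:,:,::-1])
pickle.dump(d,open("d0.pkl","wb"))
print(manip.observe())
E
```

```text
pics
scene 54.063632555344896 314.506098759465 227.3039184504948 [-0.04623469  0.          0.          0.          0.        ] [[0.417, 0.909, -0.001], [0.67, -0.309, -0.675], [-0.614, 0.281, -0.737]] [-0.126 -0.224  1.353]
side 46.46798310647055 326.59670235701833 232.07389403018107 [0.03292652 0.         0.         0.         0.        ] [[0.901, -0.433, -0.001], [-0.307, -0.638, -0.706], [0.305, 0.637, -0.708]] [-0.518  0.234  1.106]
wrist 71.4003609488991 323.2966752257485 242.44254356265517 [-0.02609529  0.          0.          0.          0.        ] [[1.0, -0.001, -0.002], [-0.0, -0.959, 0.284], [-0.002, -0.284, -0.959]] [-0.648 -0.037  0.379]
{'time': 0.15, 'joint_positions': array([-0.09897144,  0.39904725,  0.04506774,  1.53758825, -0.0186617 ,
        1.20688137, -0.05069578]), 'qvel': array([ 0.0012287 , -0.00217495,  0.00035787, -0.00289268,  0.00049646,
       -0.00025179,  0.00108373]), 'tau': array([ 2.78519030e-03, -4.75559378e+01,  1.36737496e+00, -2.54510736e+01,
        1.19318470e-02,  6.58601144e-03, -1.99015865e-06]), 'ee_pos': array([ 6.49471892e-01, -2.35006160e-05,  1.95887507e-01]), 'tcp_rot': array([ 7.07079962e-01,  7.07133200e-01, -5.82823967e-04, -4.75163295e-04]), 'contact_force': array([-0.24267381, -0.32914389,  0.70632195]), 'moment': array([-0.01568325, -0.00540702, -0.00432894]), 'finger_force': 0.0, 'width': 0.08551018379089732}
```

View pics/scene0.png

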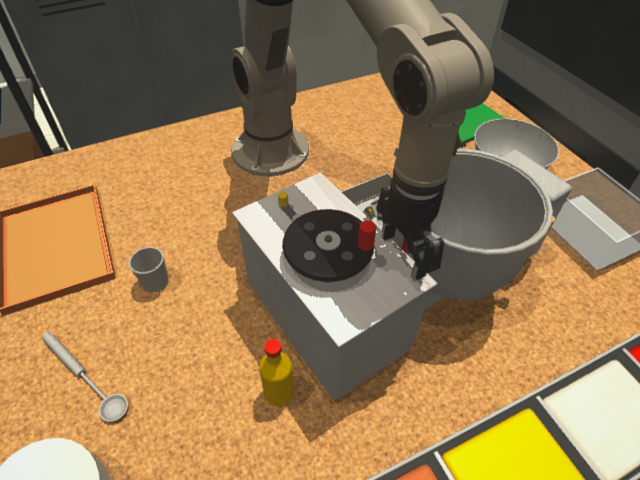

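View pics/side0.png

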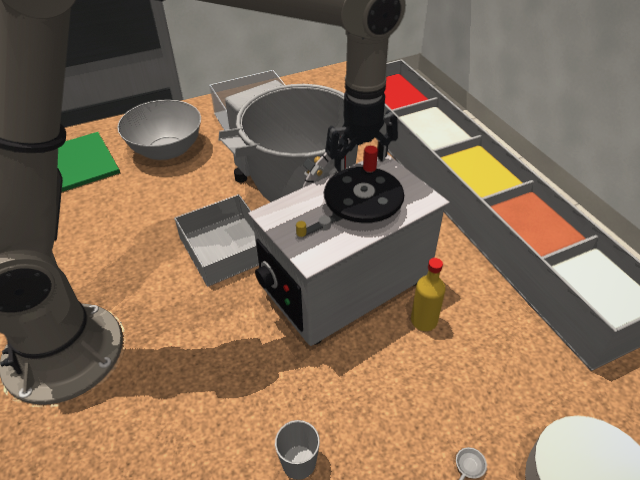

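The scene view has the black wheel at about (328,240), red handle at (367,236), yellow knob at (283,199), kettle at (480,220), bottle at (277,375) and cup at (150,270). The side view has the wheel at (364,192), handle at (370,159) and knob at (301,229). The gripper sits between wheel and kettle, close to the handle.

```bash
cat > h.py <<'E'
import numpy as np,cv2
def K(c):
    f=240/np.tan(np.radians(c["vertical_fov"])/2); return np.array([[f,0,c["cx"]],[0,f,c["cy"]],[0,0,1]])
def ray(c,p):
    u=cv2.undistortPoints(np.array([[p]],float),K(c),np.array(c["dist_coeffs"]))[0,0]
    R=np.array(c["R"]);t=np.array(c["t"]); d=R.T@np.array([*u,1]); return -R.T@t,d/np.linalg.norm(d)
def plane(c,p,z):
    o,d=ray(c,p); return o+d*(z-o[2])/d[2]
def tri(cp):
    A=0;b=0
    for c,p in cp:
        o,d=ray(c,p);M=np.eye(3)-np.outer(d,d);A=A+M;b=b+M@o
    X=np.linalg.solve(A,b); return X,[round(float(np.linalg.norm(np.cross(ray(c,p)[1],X-ray(c,p)[0]))),4) for c,p in cp]
def blob(c,lo,hi,win):
    h=cv2.cvtColor(c["img"],cv2.COLOR_RGB2HSV);m=cv2.inRange(h,lo,hi);w=np.zeros_like(m);x0,y0,x1,y1=win;w[y0:y1,x0:x1]=m[y0:y1,x0:x1]
    n,l,s,ct=cv2.connectedComponentsWithStats(w);i=1+np.argmax(s[1:,4]); return ct[i],s[i]
E
python3 - <<'E'
import pickle;from h import *
d=pickle.load(open("d0.pkl","rb"));s,e=d["scene"],d["side"]
Y=((20,120,60),(35,255,255));Rr=((0,150,60),(6,255,255))
k=[blob(s,*Y,(265,180,300,215)),blob(e,*Y,(285,215,315,245))]
r=[blob(s,*Rr,(350,215,385,260)),blob(e,*Rr,(355,140,385,175))]
print(k,r)
kn=tri([(s,k[0][0]),(e,k[1][0])]);hd=tri([(s,r[0][0]),(e,r[1][0])])
print("knob",kn,"handle",hd)
# wheel: dark blob, ellipse fit on plane z=.283
for c,w in((s,(275,205,380,285)),(e,(318,160,410,222))):
    ct,st=blob(c,(0,0,0),(180,255,60),w);print(ct,st)
    h=cv2.cvtColor(c["img"],cv2.COLOR_RGB2HSV);m=np.zeros((480,640),np.uint8);x0,y0,x1,y1=w
    m[y0:y1,x0:x1]=cv2.inRange(h,(0,0,0),(180,255,60))[y0:y1,x0:x1]
    cs=max(cv2.findContours(m,cv2.RETR_EXTERNAL,cv2.CHAIN_APPROX_NONE)[0],key=cv2.contourArea)
    el=cv2.fitEllipse(cv2.convexHull(cs)); print(el,plane(c,el[0],.283))
print(plane(s,(328,240),.283),plane(e,(364,190),.283))
a=cv2.resize(s["img"][160:300,220:450],None,fx=2.4,fy=2.4,interpolation=2);b=cv2.resize(e["img"][110:270,230:460],None,fx=2.4,fy=2.4)
b=b[:a.shape[0]*2]
cv2.imwrite("pics/c0.png",cv2.resize(np.vstack([a,b])[:,:,::-1],None,fx=.82,fy=.82))
E
```

```text
[(array([282.65413534, 198.84210526]), array([278, 192,  10,  15, 133], dtype=int32)), (array([300.78014184, 228.46099291]), array([296, 221,  11,  16, 141], dtype=int32))] [(array([366.15848214, 235.12276786]), array([358, 221,  18,  30, 448], dtype=int32)), (array([369.96573209, 158.2834891 ]), array([363, 146,  15,  26, 321], dtype=int32))]
knob (array([ 0.46049264, -0.13489381,  0.26209791]), [0.0001, 0.0001]) handle (array([ 0.63352689, -0.06491196,  0.30881134]), [0.0001, 0.0001])
[325.10172791 246.69846678] [ 283  210   91   72 4109]
((327.7591247558594, 245.40689086914062), (71.74732971191406, 90.32449340820312), 92.98016357421875) [ 0.60806614 -0.11724685  0.283     ]
[361.95136596 194.7307115 ] [ 324  160   80   62 3331]
((361.38336181640625, 192.9530029296875), (67.92576599121094, 80.53225708007812), 104.94589233398438) [ 0.58798158 -0.11849786  0.283     ]
[ 0.59811003 -0.11201875  0.283     ] [ 0.59610602 -0.11338021  0.283     ]
```

View pics/c0.png

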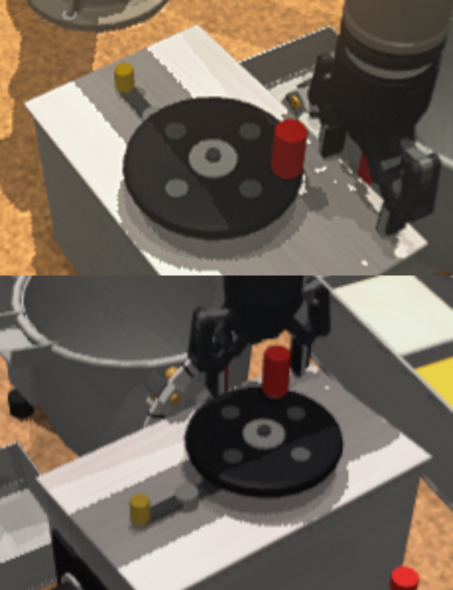

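Axis is about (0.597,-0.113) from the hub, stand yaw about 9.2°, handle (0.6335,-0.065), knob (0.4605,-0.135). Handle radius and knob distance match the description. I'll rise and move above the knob (tool x = world y, tool y = world x).

```bash
python3 -m creep '[[[0,0,0,0,0,-40,-1],[0,0,0,0,0,-40,-1],[0,0,0,0,0,-40,-1],[0,0,0,0,0,-40,-1],[0,0,0,0,0,-30,-1],[0,0,0,-27,-38,0,-1],[0,0,0,-27,-38,0,-1],[0,0,0,-27,-38,0,-1],[0,0,0,-27,-38,0,-1],[0,0,0,-27,-37,0,-1],[0,0,0,0,0,0,-1],[0,0,0,0,0,0,-1]]]' 30
```

```text
time: 1.35
ee_pos: [0.4604, -0.1356, 0.3871]
tcp_rot: [0.708, 0.706, 0.001, 0.0]
contact_force: [0.1, 0.7, 0.2]
width: 0.085
finger_force: 0.0
```

```bash
python3 -m creep '[[[0,0,0,0,0,20,0],[0,0,0,0,0,30,0],[0,0,0,0,0,30,0],[0,0,0,0,0,30,0],[0,0,0,0,0,20,0],[0,0,0,0,0,8,0],[0,0,0,0,0,0,0]]]'; python3 - <<'E'
from rig import manip;import cv2
for n in["side"]:
    c=manip.camera(n);cv2.imwrite("pics/k1.png",cv2.resize(c["img"][130:290,220:430,::-1],None,fx=3,fy=3))
E
```

```text
time: 2.05
ee_pos: [0.4611, -0.1339, 0.2476]
tcp_rot: [0.706, 0.708, -0.001, -0.001]
contact_force: [0.7, -0.4, 1.1]
width: 0.0429
finger_force: 0.0
```

View pics/k1.png

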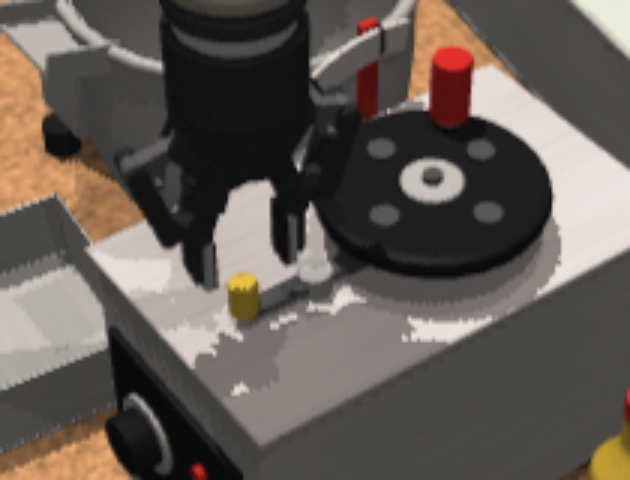

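The knob at crop (243,297) is drawn in front of the fingertips at (205,285) and (290,260). They may be high or behind it, so I'll check against the projected TCP in both views.

```bash
python3 - <<'E'
from rig import manip;from h import *
o=manip.observe();p=o["ee_pos"];print(p)
T=[]
for n,(x0,y0,x1,y1) in(("side",(240,170,370,260)),("scene",(230,140,330,240))):
    c=manip.camera(n);R=np.array(c["R"]);t=np.array(c["t"])
    im=c["img"].copy()
    for q,col in((p,(255,0,255)),(p+[-.0215,0,.007],(0,255,0)),(p+[.0215,0,.007],(0,255,0)),((.4605,-.1349,.2621),(0,255,255))):
        x=cv2.projectPoints(np.array([q]),cv2.Rodrigues(R)[0],t,K(c),np.array(c["dist_coeffs"]))[0][0,0];print(n,x)
        im[int(round(x[1])),int(round(x[0]))]=col
    T.append(cv2.resize(im[y0:y1,x0:x1],(400,int(400*(y1-y0)/(x1-x0))),interpolation=0))
h=max(a.shape[0] for a in T);T=[np.pad(a,((0,h-a.shape[0]),(0,0),(0,0))) for a in T]
cv2.imwrite("pics/k2.png",np.hstack(T)[:,:,::-1])
E
```

```text
[ 0.46175403 -0.13432715  0.24880852]
side [301.58856941 233.43682249]
side [290.15969831 234.40762189]
side [312.60453638 226.8905111 ]
side [300.81489314 228.49824592]
scene [283.60782079 204.45502888]
scene [278.97244277 194.17376222]
scene [288.00066369 209.42779201]
scene [282.67741036 198.80589802]
```

View pics/k2.png

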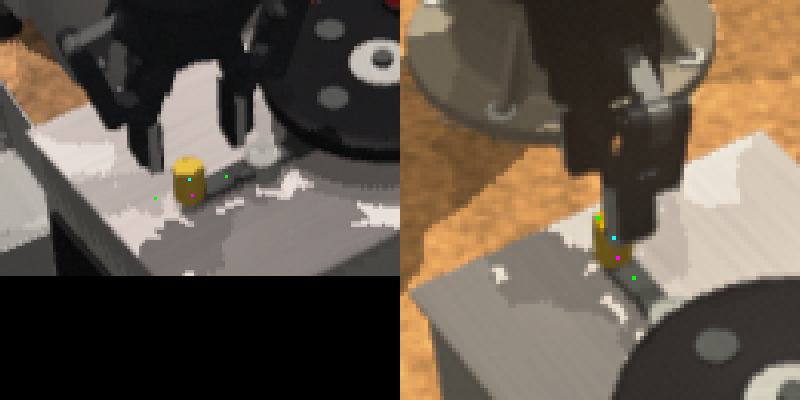

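```bash
python3 - <<'E'
from rig import manip;from h import *
s,e=manip.camera("scene"),manip.camera("side")
print(tri([(s,(287.5,199)),(e,(317,216))]))
print(manip.observe()["ee_pos"],manip.observe()["joint_positions"])
E
```

```text
(array([ 0.48911199, -0.13767459,  0.28520719]), [0.0023, 0.0023])
[ 0.46204872 -0.1350048   0.24996541] [ 0.05879949  0.05116896  0.14264024  1.85434677 -0.0078515   1.23407373
  0.20419717]
```

The fingertips appear about 25 mm higher than the TCP reading implies, so I'll go down gently while watching force.

```bash
python3 -m creep '[[[0,0,0,0,0,5,0],[0,0,0,0,0,5,0],[0,0,0,0,0,5,0],[0,0,0,0,0,0,0]]]'; python3 - <<'E'
from rig import manip;from h import *
print(manip.observe()["ee_pos"],manip.observe()["contact_force"])
T=[]
for n,(x0,y0,x1,y1) in(("side",(240,170,370,260)),("scene",(230,140,330,240))):
    c=manip.camera(n);im=c["img"]
    T.append(cv2.resize(im[y0:y1,x0:x1],(400,int(400*(y1-y0)/(x1-x0))),interpolation=0))
h=max(a.shape[0] for a in T);T=[np.pad(a,((0,h-a.shape[0]),(0,0),(0,0))) for a in T]
cv2.imwrite("pics/k3.png",np.hstack(T)[:,:,::-1])
E
```

```text
time: 2.7
ee_pos: [0.4603, -0.1349, 0.2327]
tcp_rot: [0.707, 0.707, -0.001, -0.001]
contact_force: [0.4, -0.2, -0.0]
width: 0.0428
finger_force: 0.0
[ 0.46030218 -0.13485421  0.23271795] [ 4.02460481e-01 -1.81085098e-01 -3.26535339e-04]
```

View pics/k3.png

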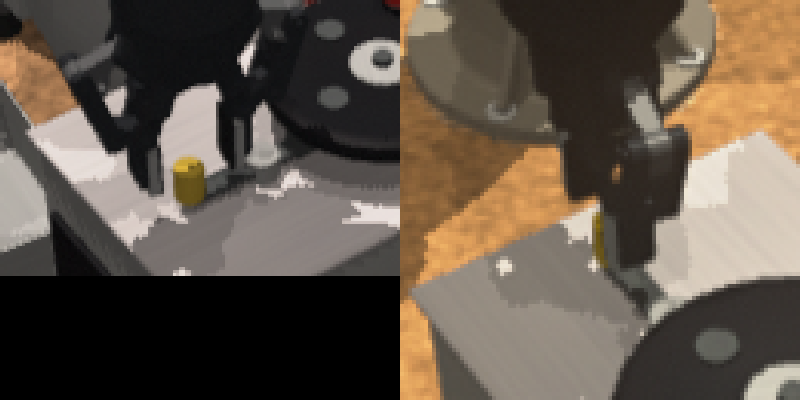

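The tips now straddle the knob (side crop: tips at (150,190) and (240,168), knob at (190,182)), with the tips still clear of the deck. Go slightly lower and close.

```bash
python3 -m creep '[[[0,0,0,0,0,3,0],[0,0,0,0,0,0,0.6],[0,0,0,0,0,0,0.8],[0,0,0,0,0,0,0.8],[0,0,0,0,0,0,0.8],[0,0,0,0,0,0,0.8]]]' 30
```

```text
time: 3.4
ee_pos: [0.4594, -0.135, 0.2307]
tcp_rot: [0.707, 0.707, -0.001, -0.001]
contact_force: [-5.6, 0.1, 3.0]
width: 0.0162
finger_force: 29.2
```

```bash
python3 -m creep '[[[0,0,0,6.3,-0.6,0,0.8],[0,0,0,6.4,0.2,0,0.8],[0,0,0,6.3,1,0,0.8],[0,0,0,6.1,1.8,0,0.8],[0,0,0,5.8,2.6,0,0.8],[0,0,0,5.5,3.2,0,0.8],[0,0,0,5,4,0,0.8],[0,0,0,4.5,4.5,0,0.8],[0,0,0,0,0,0,0.8],[0,0,0,0,0,0,0.8]]]' 30
```

```text
time: 4.4
ee_pos: [0.4713, -0.0854, 0.2303]
tcp_rot: [0.707, 0.707, -0.003, -0.007]
contact_force: [-17.0, 7.7, 12.3]
width: 0.0161
finger_force: 30.7
```

```bash
python3 -m creep '[[[0,0,0,0,0,0,0.2],[0,0,0,0,0,0,0.2],[0,0,0,0,0,-40,0.2],[0,0,0,0,0,-50,0],[0,0,0,0,0,-40,0],[0,0,0,0,0,0,0]]]'; python3 - <<'E'
from rig import manip;from h import *
s,e=manip.camera("scene"),manip.camera("side")
Y=((20,120,60),(35,255,255))
k=[blob(s,*Y,(250,160,330,240)),blob(e,*Y,(260,190,330,250))];print(k)
X,r=tri([(s,k[0][0]),(e,k[1][0])]);v=X[:2]-[.5101,-.1268];a=np.degrees(np.arctan2(v[1],v[0]))%360
print(X,r,np.hypot(*v),np.radians(189.2-a))
E
```

```text
time: 5.0
ee_pos: [0.4819, -0.0899, 0.3672]
tcp_rot: [0.707, 0.707, 0.005, 0.005]
contact_force: [-0.2, 0.1, 0.7]
width: 0.0427
finger_force: 0.0
[(array([306.92741935, 196.06451613]), array([303, 189,   9,  15, 124], dtype=int32)), (array([297.728, 211.688]), array([293, 205,  10,  15, 125], dtype=int32))]
[ 0.47271733 -0.09310305  0.26240921] [0.0003, 0.0003] 0.0503284070721959 0.8941614279497869
```

```bash
python3 -m creep '[[[0,0,0,-3,-9,30,0],[0,0,0,0,0,40,0],[0,0,0,0,0,40,0],[0,0,0,0,0,27,0],[0,0,0,0,0,0,0],[0,0,0,0,0,0,0.8],[0,0,0,0,0,0,0.8],[0,0,0,0,0,0,0.8],[0,0,0,3,3,0,0.8],[0,0,0,2,3,0,0.8],[0,0,0,0,0,0,0.8]]]' 60
```

```text
time: 6.2
ee_pos: [0.472, -0.0909, 0.2248]
tcp_rot: [0.709, 0.706, -0.003, -0.0]
contact_force: [-6.3, -5.6, 5.2]
width: 0.0155
finger_force: 59.6
```

```bash
python3 -m creep '[[[0,0,0,0,0,0,0.2],[0,0,0,0,0,0,0.2],[0,0,0,0,0,-40,0.2],[0,0,0,0,0,-50,0],[0,0,0,0,0,-50,0],[0,0,0,0,0,0,0]]]'; cat > knob.py <<'E'
from rig import manip;from h import *
s,e=manip.camera("scene"),manip.camera("side")
Y=((20,120,60),(35,255,255));Rr=((0,150,60),(6,255,255))
k=[blob(s,*Y,(250,160,330,240)),blob(e,*Y,(260,190,330,250))]
X,r=tri([(s,k[0][0]),(e,k[1][0])]);v=X[:2]-[.5101,-.1268];a=np.degrees(np.arctan2(v[1],v[0]))%360
print(X,r,np.hypot(*v),np.radians(189.2-a))
k=[blob(s,*Rr,(350,215,385,260)),blob(e,*Rr,(355,140,385,175))]
print("handle",tri([(s,k[0][0]),(e,k[1][0])]))
E
python3 knob.py
```

```text
time: 6.8
ee_pos: [0.4787, -0.0866, 0.3716]
tcp_rot: [0.707, 0.708, 0.005, 0.005]
contact_force: [-0.9, -0.8, -0.6]
width: 0.0421
finger_force: 0.0
[ 0.47345492 -0.09244957  0.26264393] [0.0001, 0.0001] 0.0502276193809078 0.9136586167481761
handle (array([ 0.6331743 , -0.06489971,  0.30952694]), [0.0, 0.0])
```

```bash
python3 -m creep '[[[0,0,0,4.3,31,0,-0.4],[0,0,0,4.3,31,0,-0.4],[0,0,0,4.3,31,0,-0.4],[0,0,0,4.3,31,0,-0.4],[0,0,0,4.3,30,0,-0.4],[0,0,0,0,0,0,-0.4],[0,0,0,0,0,0,-0.4]]]' 40; python3 -m creep '[[[0,0,0,0,0,30,-0.4],[0,0,0,0,0,30,-0.4],[0,0,0,0,0,25,-0.4],[0,0,0,0,0,15,-0.4],[0,0,0,0,0,0,-0.4],[0,0,0,0,0,0,-0.4]]]' 40
```

```text
time: 7.6
ee_pos: [0.628, -0.065, 0.3613]
tcp_rot: [0.707, 0.707, -0.002, -0.002]
contact_force: [0.5, -0.1, 0.4]
width: 0.0599
finger_force: 0.0
time: 8.2
ee_pos: [0.6288, -0.0657, 0.2648]
tcp_rot: [0.707, 0.707, 0.0, 0.0]
contact_force: [0.4, 0.8, -0.1]
width: 0.0595
finger_force: 0.0
```

```bash
python3 -m creep '[[[0,0,0,0.5,4,-3,-0.4],[0,0,0,0,0,0,0.4],[0,0,0,0,0,0,0.6],[0,0,0,0,0,0,0.6],[0,0,0,0,0,0,0.6],[0,0,0,0,0,0,0.6]]]' 40; python3 - <<'E'
from rig import manip;from h import *
T=[]
for n,(x0,y0,x1,y1) in(("side",(300,80,440,240)),("scene",(290,150,430,310))):
    c=manip.camera(n);im=c["img"]
    T.append(cv2.resize(im[y0:y1,x0:x1],(400,457),interpolation=0))
cv2.imwrite("pics/h1.png",np.hstack(T)[:,:,::-1])
E
```

```text
time: 8.8
ee_pos: [0.6328, -0.0651, 0.2678]
tcp_rot: [0.707, 0.707, 0.0, 0.0]
contact_force: [-2.7, -1.1, 5.4]
width: 0.0253
finger_force: 39.5
```

View pics/h1.png

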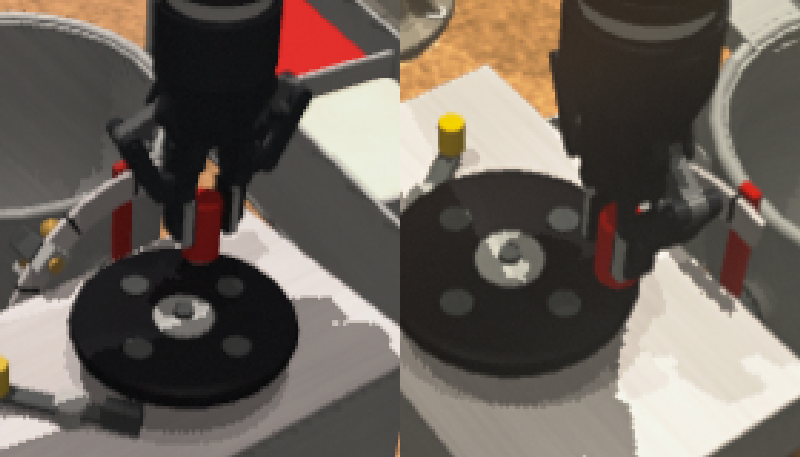

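Gripped mid-height on the handle (side crop (203,225)). The catch has swung off the wheel. Now I'll work out the increments around the circle.

```bash
python3 - <<'E'
import numpy as np
a=np.radians(53-15*np.arange(25));P=60*np.c_[np.sin(a),np.cos(a)]
print(np.round(np.diff(P,axis=0),1).tolist())
E
```

```text
[[-11.0, 11.2], [-13.5, 7.9], [-15.1, 4.2], [-15.7, 0.1], [-15.2, -3.9], [-13.6, -7.7], [-11.2, -11.0], [-7.9, -13.5], [-4.2, -15.1], [-0.1, -15.7], [3.9, -15.2], [7.7, -13.6], [11.0, -11.2], [13.5, -7.9], [15.1, -4.2], [15.7, -0.1], [15.2, 3.9], [13.6, 7.7], [11.2, 11.0], [7.9, 13.5], [4.2, 15.1], [0.1, 15.7], [-3.9, 15.2], [-7.7, 13.6]]
```

```bash
python3 -m creep '[[[0,0,0,-11,11.2,0,0.6],[0,0,0,-13.5,7.9,0,0.6],[0,0,0,-15.1,4.2,0,0.6],[0,0,0,-15.7,0.1,0,0.6]]]' 40;  python3 -m creep '[[[0,0,0,-15.2,-3.9,0,0.6],[0,0,0,-13.6,-7.7,0,0.6],[0,0,0,-11.2,-11,0,0.6],[0,0,0,-7.9,-13.5,0,0.6]]]'
```

```text
time: 9.3
ee_pos: [0.6554, -0.1172, 0.2677]
tcp_rot: [0.706, 0.708, 0.001, -0.003]
contact_force: [-7.4, 6.3, 8.8]
width: 0.0248
finger_force: 40.7
time: 9.7
ee_pos: [0.6229, -0.1656, 0.2678]
tcp_rot: [0.706, 0.708, 0.004, 0.001]
contact_force: [3.6, 4.6, 4.8]
width: 0.0247
finger_force: 40.5
```

```bash
python3 -m creep '[[[0,0,0,-4.2,-15.1,0,0.6],[0,0,0,-0.1,-15.7,0,0.6],[0,0,0,3.9,-15.2,0,0.6],[0,0,0,7.7,-13.6,0,0.6],[0,0,0,11,-11.2,0,0.6],[0,0,0,13.5,-7.9,0,0.6],[0,0,0,15.1,-4.2,0,0.6],[0,0,0,15.7,-0.1,0,0.6]]]';python3 -m creep '[[[0,0,0,15.2,3.9,0,0.6],[0,0,0,13.6,7.7,0,0.6],[0,0,0,11.2,11,0,0.6],[0,0,0,7.9,13.5,0,0.6],[0,0,0,4.2,15.1,0,0.6],[0,0,0,0.1,15.7,0,0.6],[0,0,0,-3.9,15.2,0,0.6],[0,0,0,-7.7,13.6,0,0.6]]]'
```

```text
time: 10.5
ee_pos: [0.5356, -0.1098, 0.2678]
tcp_rot: [0.708, 0.706, -0.002, 0.002]
contact_force: [-2.8, -5.3, 5.5]
width: 0.0251
finger_force: 40.7
time: 11.3
ee_pos: [0.6318, -0.0643, 0.2677]
tcp_rot: [0.707, 0.708, -0.001, -0.001]
contact_force: [-7.7, 0.9, 9.3]
width: 0.0247
finger_force: 40.9
```

```bash
python3 -m creep '[[[0,0,0,-11,11.2,0,0.6],[0,0,0,-13.5,7.9,0,0.6],[0,0,0,-15.1,4.2,0,0.6],[0,0,0,-15.7,0.1,0,0.6],[0,0,0,-15.2,-3.9,0,0.6],[0,0,0,-13.6,-7.7,0,0.6],[0,0,0,-11.2,-11,0,0.6],[0,0,0,-7.9,-13.5,0,0.6]]]'; python3 -m creep '[[[0,0,0,-4.2,-15.1,0,0.6],[0,0,0,-0.1,-15.7,0,0.6],[0,0,0,3.9,-15.2,0,0.6],[0,0,0,7.7,-13.6,0,0.6],[0,0,0,11,-11.2,0,0.6],[0,0,0,13.5,-7.9,0,0.6],[0,0,0,15.1,-4.2,0,0.6],[0,0,0,15.7,-0.1,0,0.6]]]'; python3 -m creep '[[[0,0,0,15.2,3.9,0,0.6],[0,0,0,13.6,7.7,0,0.6],[0,0,0,11.2,11,0,0.6],[0,0,0,7.9,13.5,0,0.6],[0,0,0,4.2,15.1,0,0.6],[0,0,0,0.1,15.7,0,0.6],[0,0,0,-3.9,15.2,0,0.6],[0,0,0,-7.7,13.6,0,0.6]]]'
```

```text
time: 12.1
ee_pos: [0.6229, -0.1656, 0.2678]
tcp_rot: [0.706, 0.708, 0.004, 0.001]
contact_force: [4.0, 3.8, 3.9]
width: 0.0251
finger_force: 40.5
time: 12.9
ee_pos: [0.5356, -0.1099, 0.2678]
tcp_rot: [0.709, 0.706, -0.002, 0.002]
contact_force: [-4.1, -6.3, 6.5]
width: 0.0246
finger_force: 40.7
time: 13.7
ee_pos: [0.6317, -0.0642, 0.2678]
tcp_rot: [0.707, 0.708, -0.001, -0.001]
contact_force: [-6.9, -0.7, 9.5]
width: 0.0248
finger_force: 40.9
```

```bash
python3 -m creep '[[[0,0,0,-11,11.2,0,0.6],[0,0,0,-13.5,7.9,0,0.6],[0,0,0,-15.1,4.2,0,0.6],[0,0,0,-15.7,0.1,0,0.6]]]'; cat > f.py <<'E'
from rig import manip;import numpy as np
o=manip.observe();p=o["ee_pos"][:2]-[.597,-.1127];F=o["contact_force"];r=np.hypot(*p);u=p/r;t=np.array([u[1],-u[0]])
print("phi %.1f r %.1f Ftan %.2f Frad %.2f t %.1f"%(np.degrees(np.arctan2(p[1],p[0])),r*1e3,-F[:2]@t,F[:2]@u,o["time"]))
E
python3 f.py
```

```text
time: 14.1
ee_pos: [0.6554, -0.117, 0.2678]
tcp_rot: [0.706, 0.708, 0.001, -0.003]
contact_force: [-7.0, 6.7, 8.9]
width: 0.025
finger_force: 40.9
phi -4.2 r 58.6 Ftan 6.14 Frad -7.52 t 14.1
```

```bash
python3 -m creep '[[[0,0,0,-15.2,-3.9,0,0.6],[0,0,0,-13.6,-7.7,0,0.6],[0,0,0,-11.2,-11,0,0.6],[0,0,0,-7.9,-13.5,0,0.6]]]' >/dev/null;python3 f.py; python3 -m creep '[[[0,0,0,-4.2,-15.1,0,0.6],[0,0,0,-0.1,-15.7,0,0.6]]]'>/dev/null;python3 f.py;  python3 -m creep '[[[0,0,0,3.9,-15.2,0,0.6],[0,0,0,7.7,-13.6,0,0.6]]]' >/dev/null;python3 f.py
```

```text
phi -63.8 r 58.9 Ftan 5.97 Frad -2.54 t 14.5
phi -94.6 r 59.6 Ftan 6.62 Frad -2.45 t 14.7
phi -124.5 r 60.4 Ftan 5.44 Frad -1.77 t 14.9
```

```bash
echo 'import sys; sys.exit(int(-F[:2]@t>7.5))' >> f.py
python3 -m creep '[[[0,0,0,11,-11.2,0,0.6],[0,0,0,13.5,-7.9,0,0.6]]]' >/dev/null;python3 f.py && python3 -m creep '[[[0,0,0,15.1,-4.2,0,0.6],[0,0,0,15.7,-0.1,0,0.6]]]'>/dev/null && python3 f.py &&  python3 -m creep '[[[0,0,0,15.2,3.9,0,0.6],[0,0,0,13.6,7.7,0,0.6]]]' >/dev/null && python3 f.py && python3 -m creep '[[[0,0,0,11.2,11,0,0.6],[0,0,0,7.9,13.5,0,0.6]]]' >/dev/null && python3 f.py
```

```text
phi -153.5 r 61.1 Ftan 6.95 Frad -1.09 t 15.1
phi 177.5 r 61.5 Ftan 7.28 Frad 3.20 t 15.3
phi 146.6 r 61.6 Ftan 5.90 Frad 4.86 t 15.5
phi 114.9 r 61.2 Ftan 5.33 Frad 2.08 t 15.7
```

```bash

python3 -m creep '[[[0,0,0,4.2,15.1,0,0.6],[0,0,0,0.1,15.7,0,0.6]]]' >/dev/null;python3 f.py && python3 -m creep '[[[0,0,0,-3.9,15.2,0,0.6],[0,0,0,-7.7,13.6,0,0.6]]]'>/dev/null && python3 f.py &&  python3 -m creep '[[[0,0,0,-11,11.2,0,0.6],[0,0,0,-13.5,7.9,0,0.6]]]' >/dev/null && python3 f.py && python3 -m creep '[[[0,0,0,-15.1,4.2,0,0.6],[0,0,0,-15.7,0.1,0,0.6]]]' >/dev/null && python3 f.py
```

```text
phi 84.4 r 60.4 Ftan 5.58 Frad -1.48 t 15.9
phi 54.4 r 59.6 Ftan 5.71 Frad -4.21 t 16.1
phi 24.8 r 59.0 Ftan 5.42 Frad -7.74 t 16.3
phi -3.5 r 58.6 Ftan 7.58 Frad -7.42 t 16.5
```

```bash

python3 -m creep '[[[0,0,0,0,0,0,0.6],[0,0,0,0,0,0,0.6]]]' >/dev/null;python3 f.py; python3 -m creep '[[[0,0,0,-7.8,-1,0,0.6]]]'>/dev/null ; python3 f.py ; python3 -m creep '[[[0,0,0,0,0,0,0.6],[0,0,0,0,0,0,0.6]]]' >/dev/null;python3 f.py
```

```text
phi -7.5 r 58.5 Ftan 0.42 Frad -5.34 t 16.7
phi -10.0 r 58.5 Ftan 8.08 Frad -7.31 t 16.8
phi -11.5 r 58.4 Ftan 3.65 Frad -6.83 t 17.0
```

```bash

python3 -m creep '[[[0,0,0,-5,-1.5,0,0.6]]]' >/dev/null;python3 f.py; python3 -m creep '[[[0,0,0,-4.9,-2,0,0.6]]]'>/dev/null ; python3 f.py ; python3 -m creep '[[[0,0,0,-4.7,-2.4,0,0.6]]]'>/dev/null ; python3 f.py
```

```text
phi -13.8 r 58.5 Ftan 7.47 Frad -4.84 t 17.1
phi -18.4 r 58.4 Ftan 8.54 Frad -4.61 t 17.2
phi -23.2 r 58.4 Ftan 7.88 Frad -3.65 t 17.3
```

```bash
python3 - <<'E'
from rig import manip;from h import *
T=[]
for n,(x0,y0,x1,y1) in(("side",(270,120,370,210)),("scene",(340,160,440,250))):
    c=manip.camera(n);im=c["img"]
    T.append(cv2.resize(im[y0:y1,x0:x1],(400,360),interpolation=2))
cv2.imwrite("pics/s1.png",np.hstack(T)[:,:,::-1])
E
```

```text
(no output)
```

View pics/s1.png

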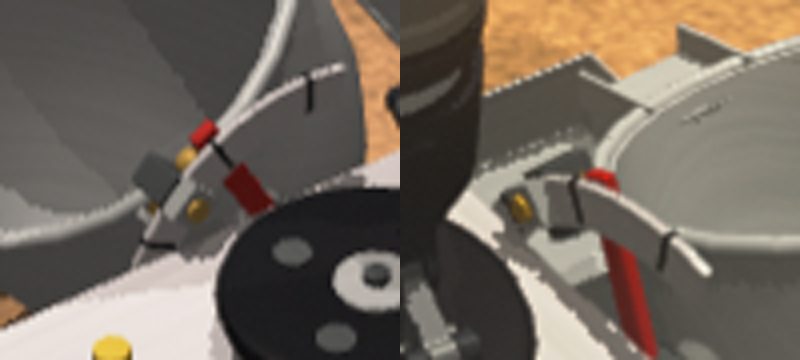

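The red arm tip (side crop (203,133)) is up against the brass bolt head (187,157), so contact has begun. A few more small steps.

```bash
sed -i 's/>7.5/>9.2/' f.py
python3 -m creep '[[[0,0,0,-4.4,-2.8,0,0.6]]]' >/dev/null;python3 f.py && python3 -m creep '[[[0,0,0,-4.2,-3.2,0,0.6]]]'>/dev/null && python3 f.py
```

```text
phi -27.3 r 58.4 Ftan 8.78 Frad -2.71 t 17.5
phi -32.5 r 58.5 Ftan 9.20 Frad -1.82 t 17.6
```

Tangential force is about 3.3 N above the winding baseline, which is inside the 2–5 N window. I'll ease the hand off and let go.

```bash
python3 -m creep '[[[0,0,0,2.5,2,0,0.6],[0,0,0,0,0,0,0.2],[0,0,0,0,0,0,-0.2],[0,0,0,0,0,0,-0.4],[0,0,0,0,0,0,-0.4],[0,0,0,0,0,-20,-0.4],[0,0,0,0,0,-40,-0.4],[0,0,0,0,0,-40,-0.4],[0,0,0,0,0,-40,-0.4],[0,0,0,0,0,-10,-0.4],[0,0,0,0,0,0,-0.4]]]'; python3 - <<'E'
from rig import manip;from h import *
s,e=manip.camera("scene"),manip.camera("side")
Y=((20,120,60),(35,255,255));Rr=((0,150,60),(6,255,255))
k=[blob(s,*Y,(290,170,330,225)),blob(e,*Y,(270,190,320,235))]
X,r=tri([(s,k[0][0]),(e,k[1][0])]);print(X,r,"catch",2*np.arcsin(np.hypot(*(X[:2]-[.4605,-.1349]))/.1))
T=[cv2.resize(e["img"][110:250,260:440],(400,311),interpolation=2),cv2.resize(s["img"][150:290,260:440],(400,311),interpolation=2)]
cv2.imwrite("pics/e1.png",np.hstack(T)[:,:,::-1])
E
```

```text
time: 18.7
ee_pos: [0.646, -0.1494, 0.4187]
tcp_rot: [0.707, 0.707, 0.001, 0.002]
contact_force: [-0.1, 0.6, -0.1]
width: 0.0601
finger_force: 0.0
[ 0.47356996 -0.09235471  0.26237847] [0.0, 0.0] catch 0.9225180263864738
```

View pics/e1.png

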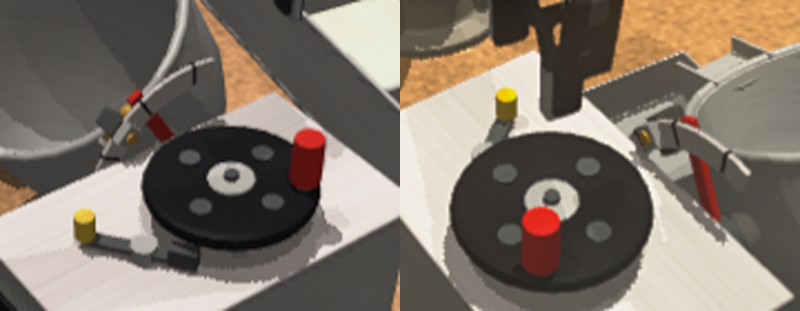

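The hand is clear, the arm is on the bolt (side crop (130,103)), the catch is open at about 0.92 rad, and nothing else in view has moved. Handing in.

```bash
python3 - <<'E'
from rig import manip
print(manip.sign_off())
E
```

```text
the job is handed in; nothing more can be done
None
```

I handed the job in at about 18.8 s, and the rig returned no verdict: the catch is open at about 0.92 rad, the kettle is wound onto the stop bolt with about 3 N extra felt at the handle, and the hand is clear.

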